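Load the sampler slide and hold it at its detent

ROBOT

A 6-joint arm with a two-finger parallel gripper is mounted at the origin on the work surface. World frame = base frame: x ahead of the robot, y to its left, z up, the work surface at z = 0. Lengths are in m, angles in rad, forces in N, time in s.
With the tool pointing down it reaches from about 0.3 to 0.775 m from the base axis. Payload 14.6 kg.
Tool frame: the origin (TCP) lies on the mounting face of the last link; the fingertips stand 199 mm ahead of it and the grasp point (between the pads) lies 180 mm ahead of it; z points along the fingers, y is the line along which they close (so a half turn about z gives the same grasp; the last joint's range is limited). The gripper opens to 94 mm and grips with 3 to 60 N. Pads are 16 mm wide; open, the fingers measure 119 mm over their backs; the gripper's body (75 mm by 177 mm) begins 78 mm behind the grasp point.
Start: joints at [-1.339, 0.3, 1.521, -0, 1.321, -0.067], TCP at [0.162, -0.526, 0.405] pointing down, gripper open.
Joint ranges: [-3.03, 3.03], [-0.79, 2.21], [0.23, 2.52], [-1.04, 4.18], [0, 3.07], [-2.55, 2.55]. Speed limits (rad/s): [2.22, 2.22, 2.57, 3.14, 3.14, 3.14].

INTERFACE

Orientations are given as [roll, pitch, yaw] about the fixed x, y, z axes, in that order (R = Rz(yaw) Ry(pitch) Rx(roll)).
In Python, from station import telemetry, cams, workorder, finder gives the robot as it stands.
- The arm moves only by the tool jog_arm, never from a script. Its argument "rows" is a list of rows, each an object with "gripper": the finger opening in m, from 0 to 0.094; "slide": the shift along the tool's x, y, z in m, a list of three; "spin": the turn about the tool's z in rad. In form: [{"gripper": gripper, "slide": [tx, ty, tz], "spin": spin}, ...]. A call has 1 to 8 rows; each row is the pose to reach, as a shift and turn from the pose commanded when the call began, along the tool's axes at that moment; what a row does not reach only later rows make up. A row lasts 1/10 s, in which the tool goes at most 50 mm and 8.59 degrees, less where a joint would pass 70% of its speed; a pose out of reach is approached as far as the arm can. A call with a gripper value outside its range is refused whole. The fingers move at their own pace and stop on an object; "squeeze" is the grip in N (left out, the last holds). Time passes only in rows, so rows that repeat a pose let the fingers close. It gives the time, the measured TCP pose, the force, the opening and the grip force at its end, in the units of the state.
- telemetry.get_obs(): the state, without advancing time (a new reading comes with each control period).
- cams.camera(name): name is "scene" or "top"; returns (picture, depth): 420x560x3 uint8, red, green, blue; 420x560 float32, m along the optical axis (not along the pixel's ray), 0 where there is no reading.
- cams.camera_info(name): a dict with "camera_matrix" (3x3 intrinsics, pixels), "R" (3x3) and "t" (3): a world point X has camera coordinates R X + t. Camera axes: x right, y down, z forward; pixel columns grow to the right and rows downward; lengths in m; the calibration is good to about 2 mm. A picture is of the moment at which its call begins. camera_info takes no time and is no camera call.
- workorder.hand_in(): hands the job in; it is judged then, once.
Trained networks look in the newest picture that a camera, given by its name, has taken for a name from the list of things; names that differ only in an ending like _2 or _b are one class to them, and where a whole thing is asked for, a point or a joint stands for the part that bears it (a point fixed in the world has none). Each returns a list of dicts, best first, with "confidence" (0 to 1); they miss things now and then, are a little off and sometimes report something else, mostly with a low value. They report only what shows in the picture. A call takes as long as a camera call.
- finder.find_in(target, camera): "point" ([x, y, z] in m, in world coordinates, good to about 4 mm: the middle of the surface that is visible of it).
- finder.masks_of(target, camera): "region" (420x560 bool, what is visible of it).
The state is a dict: "time_s": time; "qpos": joint angles; "joint_vel": joint speeds; "tau": joint torques, N m; "ee_pos": TCP position; "eef_rot": TCP orientation; "force": force on the tool from outside, world axes, zero at the start; "moment": the same for the moment, N m; "grip_width": finger opening in m; "grip_force": force on a finger pad.
Only numpy, scipy, OpenCV 4.12 (cv2) and the standard library are available. Lean on these libraries where they do the work, as an engineer would, in place of code of your own. Each camera call takes 0.05 s, during which the arm holds its last target. There are 200 camera calls.

TASK

Pack the round jar and the square-edged cartridge upright, side by side, into the empty tray of the sampler's loading slide, so that both stand flat on the tray floor. Then grip the upright handle on the carriage and slide it along the rods until you feel the spring ball click into the notch of the index block; do not run on past the notch. Finish while still gripping the handle with the ball at rest in the notch, and leave the bottle, the beaker and the grey tip box where they stand.

Things in the scene. Friction and masses are not known exactly. Their poses are not given: they have to be found in the camera images.
- jar: Closed amber jar with a white screw lid: an upright cylinder 52 mm in diameter and 62 mm tall, about 0.14 kg, loose on the table. Origin: centre of its underside, z up.
- cartridge: White rectangular reagent cartridge, 52 mm (its x) by 36 mm (its y) by 62 mm tall, about 0.12 kg, with two small grey closures on top (6 mm more), loose on the table. Origin: centre of its underside, z up.
- tray_in (a point): Centre of the inner floor of the white open tray on the carriage, 34 mm above the table. Inside 60 mm (x) by 96 mm (y), walls 4 mm thick, 20 mm high above this floor. Jar and cartridge fill it side by side along y, 8 mm to spare, either one at either end, the cartridge's 52 mm side along x. Axes: z up, y along the rods towards the handle, x towards the index block. Moves with the carriage.
- handle_grip (a point): Grip point of the upright black handle on the carriage, 88 mm from the tray centre along the slide's +y, 72 mm above the table. The handle is a flat post 26 mm (x) by 12 mm (y, along the rods); its top is 14 mm above this point, its foot plate's top 36 mm below. Axes as tray_in. Moves with the carriage.
- carriage (a joint): Travel of the carriage along its rods in m, from 0 (stop at the handle end; starts at 0 to 0.02) to 0.18 (far stop). It grows as the carriage moves along the slide's -y (tray leading, handle trailing). About 2 N of friction. The notch lies somewhere from 0.08 to 0.13 along this travel, differently each time.
- ball (a point): Resting centre of the steel spring ball (12 mm diameter) on the carriage's +x side, level with the tray's middle, 40 mm above the table. Axes as tray_in; moves with the carriage. Coming along -y it meets the first post about 17 mm before the notch: the push rises by about 10 to 15 N; it tops the post 8 mm before the notch, then is drawn on and drops in.
- notch (a point): Where the ball's centre stands when in the notch: between two upright 12 mm steel posts (16 mm between centres along y) on the dark index block clamped to the slide's ledge, whose posts' tops are 48 mm above the table. Axes as tray_in. Pushed on out of the notch the ball resists again by about 10 to 15 N, and passes the second post's top 8 mm beyond.
- bottle: Bystander: glass bottle with blue cap, 68 mm in diameter, 140 mm tall, standing beyond the slide as the robot sees it. Origin under its centre.
- beaker: Bystander: open glass beaker, 64 mm in diameter, 70 mm tall, standing on the robot's side of the slide. Origin under its centre.
- tipbox: Bystander: closed grey box 80 by 110 by 50 mm, on the robot's side of the slide. Origin under its centre.
- handle: The black handle post itself, part of the carriage: origin at the centre of its foot, 42 mm below handle_grip. Axes as tray_in.

How it is judged:
By the outcome, as a careful person would: the job done as asked, in the order asked, and still so for the second after the job is handed in, while the arm keeps its last pose, push and grip.
It also fails if it takes over 72 s, if anything falls off the work surface, if the arm or the gripper's body presses on something with over 40 N, if the wrist force passes 120 N, or if a joint passes its speed limit or range.

## Working session

There is one attempt and no reset: what is moved stays moved. The work goes in short steps, Python scripts to look and compute and a tool call to move; the robot and the scene stay as the last step left them, time stands still between calls to the robot, and variables do not carry over. Pictures are saved under pics/ and viewed, at most 10 in all, crops included, and the job is handed in when it is done.

Besides the shell and the picture viewer there is one more tool, called after "Request:" as name([rows], argument=value, ...), one row to a line, values as JSON. jog_arm: Moves the arm, as the interface text tells. Its arguments: {"type":"object","properties":{"rows":{"type":"array","items":{"type":"object","properties":{"gripper":{"type":"number"},"slide":{"type":"array","items":{"type":"number"}},"spin":{"type":"number"}}}},"squeeze":{"type":"number"}},"required":["rows"]}

```bash
mkdir -p pics; cat > h.py <<'E'
from station import telemetry, cams, workorder, finder
import numpy as np, cv2
def cloud(cam):
    p,d=cams.camera(cam); i=cams.camera_info(cam); K=np.array(i["camera_matrix"]);R=np.array(i["R"]);t=np.array(i["t"])
    v,u=np.mgrid[0:420,0:560]
    X=np.stack([(u-K[0,2])/K[0,0]*d,(v-K[1,2])/K[1,1]*d,d],-1)
    W=(X-t)@R; W[d<=0]=np.nan
    return p,W
def save(n,p): cv2.imwrite(f"pics/{n}.png",p[...,::-1])
E
python3 - <<'E'
from h import *
o=telemetry.get_obs(); print({k:np.round(v,3) for k,v in o.items()})
ims=[]
for c in ["scene","top"]:
    p,W=cloud(c); ims.append(p); np.savez(f"{c}.npz",p=p,W=W)
    for n in ["jar","cartridge","tray_in","handle","ball","notch","bottle","beaker","tipbox"]:
        r=finder.find_in(n,c)[:2]; print(c,n,[(np.round(x["point"],3),round(x["confidence"],2)) for x in r])
save("scene0",ims[0]);save("top0",ims[1])
E
```

```text
{'time_s': np.float64(0.0), 'qpos': array([-1.339,  0.3  ,  1.522, -0.   ,  1.321, -0.067]), 'joint_vel': array([ 0.001, -0.   ,  0.   ,  0.001, -0.001,  0.001]), 'tau': array([-1.0000e-03, -5.3181e+01, -3.5273e+01,  7.1000e-02,  2.4000e-02,
       -0.0000e+00]), 'ee_pos': array([ 0.162, -0.526,  0.404]), 'eef_rot': array([-3.14 , -0.   ,  0.299]), 'force': array([ 0.04 , -0.913, -0.179]), 'moment': array([-0.02 ,  0.028, -0.006]), 'grip_force': np.float64(0.0), 'grip_width': np.float64(0.094)}
scene jar [(array([0.472, 0.275, 0.04 ]), 0.95), (array([0.531, 0.005, 0.043]), 0.47)]
scene cartridge [(array([0.615, 0.275, 0.042]), 0.76)]
scene tray_in [(array([0.535, 0.004, 0.039]), 0.93)]
scene handle [(array([0.53 , 0.068, 0.055]), 0.6)]
scene ball [(array([0.531, 0.001, 0.039]), 0.71), (array([0.759, 0.125, 0.08 ]), 0.52)]
scene notch [(array([ 0.631, -0.078,  0.046]), 0.8), (array([ 0.357, -0.27 ,  0.048]), 0.37)]
scene bottle [(array([0.758, 0.124, 0.079]), 0.75), (array([ 0.629, -0.08 ,  0.045]), 0.3)]
scene beaker [(array([0.389, 0.169, 0.048]), 0.77)]
scene tipbox [(array([ 0.361, -0.265,  0.047]), 0.8)]
top jar [(array([0.455, 0.279, 0.063]), 0.74), (array([0.596, 0.282, 0.06 ]), 0.72)]
top cartridge [(array([0.597, 0.284, 0.062]), 0.82)]
top tray_in [(array([0.53 , 0.009, 0.034]), 0.59)]
top handle []
top ball [(array([0.527, 0.006, 0.035]), 0.81)]
top notch [(array([ 0.615, -0.078,  0.048]), 0.52)]
top bottle [(array([0.728, 0.13 , 0.095]), 0.88)]
top beaker [(array([0.376, 0.176, 0.004]), 0.73), (array([0.728, 0.13 , 0.092]), 0.19)]
top tipbox [(array([ 0.32 , -0.262,  0.048]), 0.82), (array([ 0.613, -0.075,  0.048]), 0.24)]
```

View pics/scene0.png

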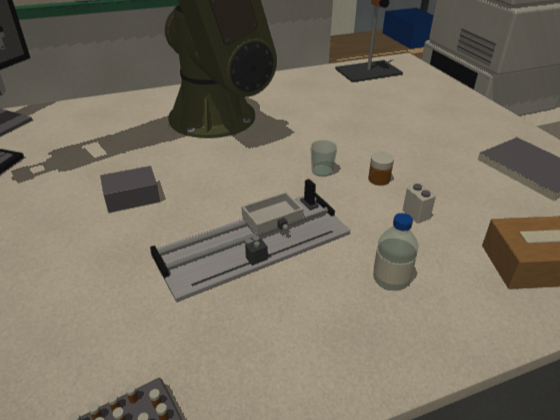

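View pics/top0.png

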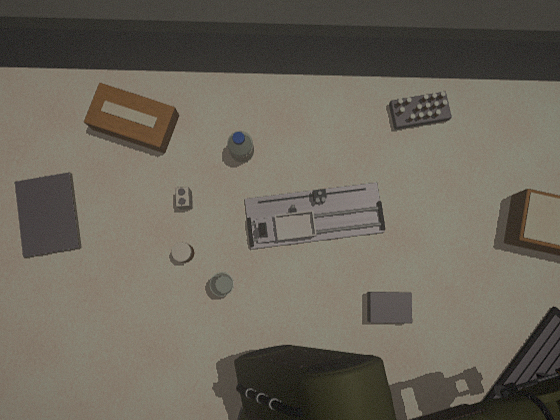

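The scene view shows the jar at (380,168), the cartridge at (418,202), the tray at (273,213), the handle at (310,192) and the block at (256,250). The top view shows them at (181,252), (182,198), (293,225), (262,230) and (319,195). Next I'll measure them more precisely.

```bash
python3 - <<'E'
from h import *
W={c:np.load(c+".npz")["W"] for c in ["top","scene"]}
def rect(P): 
    r=cv2.minAreaRect((P[:,:2]*1000).astype(np.float32)); return np.round(r[0],1),np.round(r[1],1),round(r[2],1)
for c in ["top","scene"]:
    w=W[c].reshape(-1,3)
    for n,x,y,r,z0,z1 in [("jar",.46,.28,.05,.055,.068),("cart",.605,.28,.05,.055,.066),("handle",.53,.09,.05,.075,.1),("tray rim",.53,.007,.075,.05,.06),("floor",.53,.007,.06,.028,.038),("block",.62,-.078,.05,.035,.06),("posts",.62,-.078,.05,.044,.06)]:
        P=w[(abs(w[:,0]-x)<r)&(abs(w[:,1]-y)<r)&(w[:,2]>z0)&(w[:,2]<z1)]
        if len(P)>4: print(c,n,len(P),np.round(P.mean(0)*1000,1),np.round(np.median(P[:,2])*1000,1),rect(P))
    P=w[(abs(w[:,0]-.55)<.15)&(abs(w[:,1]+.06)<.25)&(w[:,2]>.008)&(w[:,2]<.06)]; print(c,"slide",rect(P))
    for n in ["jar","cartridge","tray_in","handle","notch"]:
        m=finder.masks_of(n,c) 
        if m:
            P=W[c][m[0]["region"]]; P=P[np.isfinite(P[:,0])]; 
            if len(P)>4: print(c,n,m[0]["confidence"],len(P),np.round(np.percentile(P,[2,50,98],axis=0)*1000,0).tolist(),rect(P))
P=W["top"]; 
ims=[cv2.resize(np.load("top.npz")["p"][175:265,230:400],None,fx=4.5,fy=4.5,interpolation=cv2.INTER_CUBIC)]
save("topcrop",ims[0])
E
```

```text
top jar 292 [452.9 284.2  62.9] 63.0 (array([453.3, 284.3]), array([50.4, 49.7]), 15.3)
top cart 167 [599.3 287.7  62.3] 62.8 (array([599.5, 288.9]), array([51.9, 36.7]), 6.3)
top handle 48 [517.4  73.3  86.9] 87.4 (array([518.4,  73.4]), array([26.8, 11.6]), 8.6)
top tray rim 207 [533.2 -10.8  54.9] 54.9 (array([543.9,   2.1]), array([ 98.1, 147.1]), 8.6)
top floor 768 [529.1   6.6  33.9] 34.2 (array([540.2,   8.3]), array([ 92.7, 124.2]), 5.8)
top block 162 [612.8 -76.6  48.3] 48.1 (array([599.1, -71.9]), array([39.2, 72.9]), 72.7)
top posts 142 [613.  -77.1  49.3] 48.8 (array([599.1, -71.9]), array([39.2, 72.9]), 72.7)
top slide (array([550.6, -59.3]), array([495.2, 298.7]), 89.9)
top cartridge 0.92 364 [[573.0, 270.0, 5.0], [595.0, 284.0, 63.0], [624.0, 307.0, 74.0]] (array([604.8, 294.9]), array([66.2, 47.9]), 4.4)
top tray_in 0.65 1611 [[491.0, -64.0, 13.0], [529.0, 7.0, 36.0], [578.0, 89.0, 86.0]] (array([541.9,  13.9]), array([ 98.1, 166.6]), 8.8)
top handle 0.63 132 [[499.0, 61.0, 29.0], [513.0, 73.0, 41.0], [532.0, 85.0, 91.0]] (array([515.5,  73.1]), array([37.4, 24.4]), 3
[... 840 characters left out ...]
), 16.8)
scene jar 0.98 637 [[440.0, 258.0, 2.0], [472.0, 273.0, 42.0], [482.0, 301.0, 62.0]] (array([459.5, 281.7]), array([48.7, 47.9]), 54.1)
scene cartridge 0.6 867 [[582.0, 268.0, 5.0], [616.0, 276.0, 42.0], [629.0, 305.0, 67.0]] (array([602.9, 287.5]), array([53.6, 40.2]), 4.2)
scene tray_in 0.55 2296 [[495.0, -67.0, 24.0], [531.0, 3.0, 38.0], [578.0, 84.0, 79.0]] (array([524.8,  21.6]), array([101.1, 191.9]), 22.9)
scene handle 0.63 287 [[508.0, 61.0, 31.0], [528.0, 68.0, 52.0], [539.0, 81.0, 85.0]] (array([522.2,  71.8]), array([35.6, 21.5]), 11.4)
scene notch 0.62 458 [[604.0, -96.0, 14.0], [629.0, -82.0, 40.0], [635.0, -63.0, 51.0]] (array([601.2, -81.8]), array([68.5, 32.8]), 5.6)
```

View pics/topcrop.png

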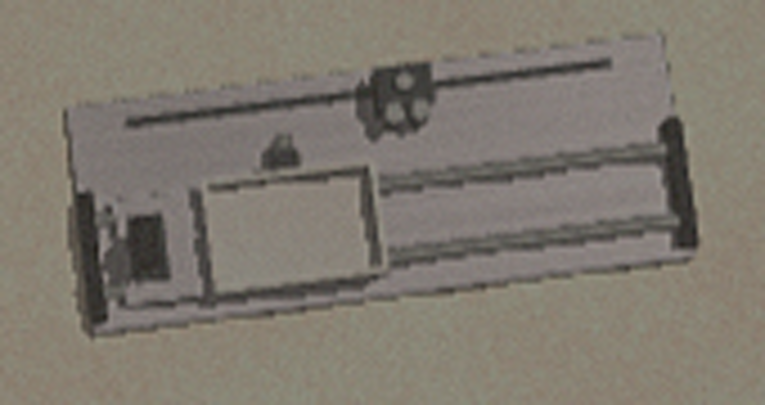

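The crop shows the tray's inner floor at about (210–370, 178–295), the handle at (147,248), the ball at (282,150), the posts at (396,118) and (420,108), and the rods tilted by about 7°. Next I'll fit the slide frame.

```bash
python3 - <<'E'
from h import *
for c,dz in [("top",0.001),("scene",-0.002)]:
    w=np.load(c+".npz")["W"].reshape(-1,3); w=w[np.isfinite(w[:,0])]
    P=w[(abs(w[:,0]-.53)<.06)&(abs(w[:,1]+.01)<.075)&(abs(w[:,2]-.054-dz)<.003)]
    best=None
    # rim template: points within 4mm band of 64x100(mid) rectangle
    from scipy.optimize import minimize
    def cost(v):
        a=v[2];q=P[:,:2]-v[:2]; x=q@[np.cos(a),np.sin(a)]; y=q@[-np.sin(a),np.cos(a)]
        dx=abs(x)-.032; dy=abs(y)-.050
        d=np.where((dx>0)&(dy>0),np.hypot(dx,dy),abs(np.maximum(dx,dy)))
        return np.minimum(d,.008).mean()*1e3
    for x0 in [.52,.53,.54]:
        for y0 in [-.02,-.01,0.,.01]:
            for a0 in [.09,.14]:
                r=minimize(cost,[x0,y0,a0],method="Nelder-Mead",options=dict(xatol=1e-5,fatol=1e-5,initial_simplex=[[x0,y0,a0],[x0+.01,y0,a0],[x0,y0+.01,a0],[x0,y0,a0+.05]]))
                if best is None or r.fun<best.fun: best=r
    v=best.x; h=v[:2]+.088*np.array([-np.sin(v[2]),np.cos(v[2])])
    print(c,len(P),"tray",v.round(4),best.fun,"handle",h.round(4))
    a=v[2];q=w[:,:2]-v[:2]; x=q@[np.cos(a),np.sin(a)]; y=q@[-np.sin(a),np.cos(a)]
    f=(abs(x)<.02)&(abs(y)<.04); print("floor",np.median(w[f,2]))
    k=(x>.04)&(x<.14)&(y<-.02)&(y>-.2)&(w[:,2]>.040)&(w[:,2]<.07); print("block",len(P),np.median(x[k]),np.percentile(y[k],[2,50,98]).round(4),np.percentile(x[k],[2,98]).round(4))
    k=(x>.036)&(x<.065)&(abs(y)<.02)&(w[:,2]>.036)&(w[:,2]<.055); print("ball",x[k].mean(),y[k].mean(),k.sum())
    # rods/base long edge angle: handle from its points
    k=(abs(x)<.03)&(abs(y-.088)<.03)&(w[:,2]>.075)&(w[:,2]<.1); print("handle slideframe",x[k].mean(),y[k].mean())
E
```

```text
top 141 tray [ 0.5311 -0.0137  0.1527] 1.3078218615112178 handle [0.5177 0.0733]
floor 0.03559584176650528
block 141 0.07294028458337651 [-0.0925 -0.0756 -0.0599] [0.0549 0.0887]
ball 0.04465601808484838 0.00047614044879327067 36
handle slideframe -0.00030617015559869265 0.08798059835094185
scene 361 tray [ 0.5336 -0.0149  0.148 ] 1.4452631651293366 handle [0.5207 0.0722]
floor 0.03244840575036714
block 361 0.07588684636737533 [-0.0924 -0.0773 -0.0593] [0.0547 0.0889]
ball 0.045504058452545335 -0.0011386956933489075 89
handle slideframe 0.0014769050148144862 0.08654015733177062
```

Both cameras agree: the tray is at about (0.532, -0.014) with yaw 0.150, and the notch is about 76 mm of travel ahead. Moving now.

Request:
jog_arm([
  {"gripper": 0.094,"slide": [0.4,-0.218,0],"spin": -1.2},
  {"gripper": 0.094,"slide": [0.4,-0.218,0],"spin": -1.2},
  {"gripper": 0.094,"slide": [0.4,-0.218,0],"spin": -1.2},
  {"gripper": 0.094,"slide": [0.4,-0.218,0],"spin": -1.2},
  {"gripper": 0.094,"slide": [0.4,-0.218,0],"spin": -1.2},
  {"gripper": 0.094,"slide": [0.4,-0.218,0],"spin": -1.2},
  {"gripper": 0.094,"slide": [0.4,-0.218,0],"spin": -1.2},
  {"gripper": 0.094,"slide": [0.4,-0.218,0],"spin": -1.2},
])

```text
time_s: 2.3
ee_pos: [0.4423, -0.2375, 0.4049]
eef_rot: [3.141, 0.0, 1.505]
force: [0.4, -1.0, 0.1]
grip_width: 0.0937
grip_force: 0.0
```

```bash
cat > go.py <<'E'
# usage: go.py x y graspz yaw  -> slide/spin from the measured pose
import sys; from h import *
def go(x,y,z,yaw):
    o=telemetry.get_obs(); p=o["ee_pos"]; a=o["eef_rot"][2]; d=np.array([x,y,z+.18])-p
    s=[d[0]*np.cos(a)+d[1]*np.sin(a), d[0]*np.sin(a)-d[1]*np.cos(a), -d[2]]
    print("t",round(o["time_s"],2),"p",p.round(4),"rot",np.round(o["eef_rot"],4),"F",o["force"].round(1),"w",round(o["grip_width"],4),round(o["grip_force"],1),
     "\nslide",np.round(s,4),"spin",round(-((yaw-a+np.pi)%(2*np.pi)-np.pi),4),"q",o["qpos"].round(2))
if __name__=="__main__": go(*map(float,sys.argv[1:]))
E
python3 go.py .4553 .2832 .125 1.721
```

```text
t 2.3 p [ 0.4423 -0.2375  0.4049] rot [3.1411e+00 3.0000e-04 1.5050e+00] F [ 0.4 -1.   0.1] w 0.0937 0.0 
slide [ 0.5204 -0.0212  0.0999] spin -0.216 q [-0.57  0.19  1.65 -0.    1.29 -0.5 ]
```

Request:
jog_arm([
  {"gripper": 0.094,"slide": [0.52,-0.021,0],"spin": -0.216},
  {"gripper": 0.094,"slide": [0.52,-0.021,0],"spin": -0.216},
  {"gripper": 0.094,"slide": [0.52,-0.021,0],"spin": -0.216},
  {"gripper": 0.094,"slide": [0.52,-0.021,0],"spin": -0.216},
  {"gripper": 0.094,"slide": [0.52,-0.021,0],"spin": -0.216},
  {"gripper": 0.094,"slide": [0.52,-0.021,0],"spin": -0.216},
  {"gripper": 0.094,"slide": [0.52,-0.021,0],"spin": -0.216},
  {"gripper": 0.094,"slide": [0.52,-0.021,0],"spin": -0.216},
])

```text
time_s: 3.1
ee_pos: [0.4534, 0.1626, 0.4049]
eef_rot: [3.141, -0.0, 1.715]
force: [1.2, -1.4, -0.8]
grip_width: 0.0938
grip_force: 0.0
```

```bash
python3 go.py .4553 .2832 .125 1.721
```

```text
t 3.1 p [0.4534 0.1626 0.4049] rot [ 3.1409 -0.      1.7149] F [ 1.2 -1.4 -0.8] w 0.0938 0.0 
slide [0.1191 0.0192 0.0999] spin -0.0061 q [ 0.27  0.15  1.71 -0.    1.29  0.12]
```

Request:
jog_arm([
  {"gripper": 0.094,"slide": [0.119,0.019,0.1],"spin": -0.006},
  {"gripper": 0.094,"slide": [0.119,0.019,0.1],"spin": -0.006},
  {"gripper": 0.094,"slide": [0.119,0.019,0.1],"spin": -0.006},
  {"gripper": 0.094,"slide": [0.119,0.019,0.1],"spin": -0.006},
  {"gripper": 0.094,"slide": [0.119,0.019,0.1],"spin": -0.006},
  {"gripper": 0.094,"slide": [0.119,0.019,0.1],"spin": -0.006},
])

```text
time_s: 3.7
ee_pos: [0.4559, 0.2803, 0.3057]
eef_rot: [3.14, -0.0, 1.72]
force: [0.2, 0.3, 0.0]
grip_width: 0.0937
grip_force: 0.0
```

```bash
python3 go.py .4553 .2832 .045 1.721; python3 - <<'E'
from h import *
p,W=cloud("scene"); save("s1",cv2.resize(p[60:260,280:480],None,fx=3,fy=3))
w=W.reshape(-1,3); k=(abs(w[:,0]-.455)<.1)&(abs(w[:,1]-.283)<.05)&(w[:,2]>.085)&(w[:,2]<.15)
P=w[k]; print(len(P)); print(np.percentile(P,[1,50,99],axis=0).round(3))
E
```

```text
t 3.7 p [0.4559 0.2803 0.3057] rot [ 3.1403e+00 -3.0000e-04  1.7204e+00] F [0.2 0.3 0. ] w 0.0937 0.0 
slide [ 0.0029 -0.0002  0.0807] spin -0.0006 q [ 0.48  0.37  1.67 -0.    1.1   0.33]
329
[[0.399 0.262 0.105]
 [0.413 0.278 0.129]
 [0.517 0.298 0.149]]
```

View pics/s1.png

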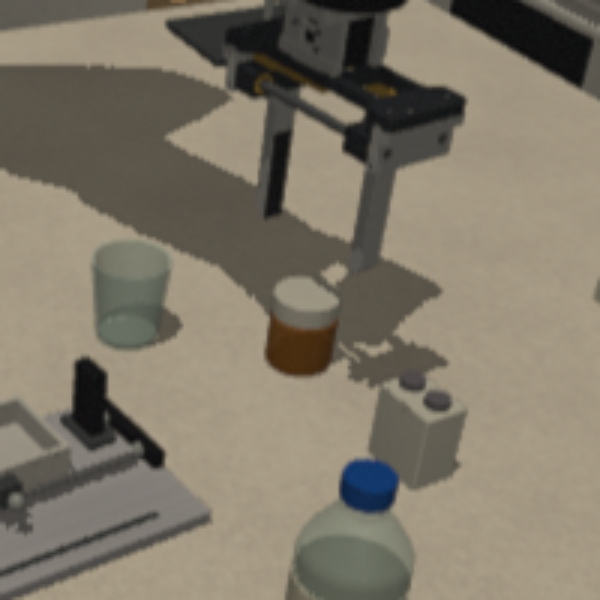

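The fingers straddle the jar, which sits at crop (302,325) between fingertips at (272,215) and (365,265). The measured finger span matches the arm's own pose to within about 2 mm. Descending.

Request:
jog_arm([
  {"gripper": 0.094,"slide": [0,0,0.04],"spin": 0},
  {"gripper": 0.094,"slide": [0,0,0.08],"spin": 0},
  {"gripper": 0.094,"slide": [0,0,0.08],"spin": 0},
  {"gripper": 0.094,"slide": [0,0,0.08],"spin": 0},
])

```text
time_s: 4.15
ee_pos: [0.4562, 0.2805, 0.2263]
eef_rot: [3.141, -0.0, 1.72]
force: [0.0, 0.2, 0.7]
grip_width: 0.094
grip_force: 0.0
```

```bash
python3 go.py .4553 .2832 .045 1.721
```

```text
t 4.15 p [0.4562 0.2805 0.2263] rot [ 3.1406e+00 -3.0000e-04  1.7197e+00] F [0.  0.2 0.7] w 0.094 0.0 
slide [ 0.0028 -0.0005  0.0013] spin -0.0013 q [ 0.48  0.49  1.72 -0.    0.93  0.33]
```

Request:
jog_arm([
  {"gripper": 0.07,"slide": [0.003,0,0.001],"spin": 0},
  {"gripper": 0.04,"slide": [0.003,0,0.001],"spin": 0},
  {"gripper": 0.04,"slide": [0.003,0,0.001],"spin": 0},
  {"gripper": 0.04,"slide": [0.003,0,0.001],"spin": 0},
  {"gripper": 0.04,"slide": [0.003,0,0.001],"spin": 0},
  {"gripper": 0.04,"slide": [0.003,0,0.001],"spin": 0},
  {"gripper": 0.04,"slide": [0.003,0,0.001],"spin": 0},
  {"gripper": 0.04,"slide": [0.003,0,0.001],"spin": 0},
], squeeze=15)

```text
time_s: 4.95
ee_pos: [0.4551, 0.284, 0.2238]
eef_rot: [-3.142, -0.0, 1.721]
force: [-0.8, 0.7, 3.3]
grip_width: 0.0517
grip_force: 15.0
```

```bash
python3 go.py .5295 .0048 .145 1.721
```

```text
t 4.95 p [0.4551 0.284  0.2238] rot [-3.1416 -0.      1.7208] F [-0.8  0.7  3.3] w 0.0517 15.0 
slide [-0.2872  0.0318 -0.1012] spin -0.0002 q [0.49 0.49 1.72 0.   0.93 0.34]
```

Request:
jog_arm([
  {"gripper": 0.04,"slide": [0,0,-0.04],"spin": 0},
  {"gripper": 0.04,"slide": [0,0,-0.08],"spin": 0},
  {"gripper": 0.04,"slide": [-0.03,0.003,-0.1],"spin": 0},
  {"gripper": 0.04,"slide": [-0.07,0.008,-0.1],"spin": 0},
  {"gripper": 0.04,"slide": [-0.11,0.012,-0.1],"spin": 0},
  {"gripper": 0.04,"slide": [-0.15,0.016,-0.1],"spin": 0},
  {"gripper": 0.04,"slide": [-0.19,0.021,-0.1],"spin": 0},
  {"gripper": 0.04,"slide": [-0.23,0.025,-0.1],"spin": 0},
])

```text
time_s: 5.75
ee_pos: [0.5144, 0.0587, 0.3234]
eef_rot: [-3.141, -0.0, 1.721]
force: [1.1, 0.7, -1.0]
grip_width: 0.0515
grip_force: 15.0
```

Request:
jog_arm([
  {"gripper": 0.04,"slide": [-0.03,0.0035,0],"spin": 0},
  {"gripper": 0.04,"slide": [-0.05,0.006,0],"spin": 0},
  {"gripper": 0.04,"slide": [-0.057,0.0065,0],"spin": 0},
  {"gripper": 0.04,"slide": [-0.057,0.0065,0],"spin": 0},
  {"gripper": 0.04,"slide": [-0.057,0.0065,0],"spin": 0},
])

```text
time_s: 6.25
ee_pos: [0.529, 0.0056, 0.3235]
eef_rot: [-3.141, -0.0, 1.721]
force: [1.5, -0.3, -1.1]
grip_width: 0.0517
grip_force: 15.0
```

```bash
python3 go.py .5295 .0048 .0788 1.721
```

```text
t 6.25 p [0.529  0.0056 0.3235] rot [-3.1412e+00 -2.0000e-04  1.7212e+00] F [ 1.5 -0.3 -1.1] w 0.0517 15.0 
slide [-0.0009  0.0004  0.0647] spin 0.0002 q [-0.06  0.34  1.67  0.    1.13 -0.21]
```

Request:
jog_arm([
  {"gripper": 0.04,"slide": [-0.001,0,0.02],"spin": 0},
  {"gripper": 0.04,"slide": [-0.001,0,0.035],"spin": 0},
  {"gripper": 0.04,"slide": [-0.001,0,0.035],"spin": 0},
])

```text
time_s: 6.55
ee_pos: [0.5288, 0.005, 0.287]
eef_rot: [-3.138, -0.001, 1.722]
force: [-0.3, 0.0, -1.2]
grip_width: 0.052
grip_force: 15.0
```

```bash
python3 go.py .5295 .0048 .0788 1.721; python3 - <<'E'
from h import *
p,W=cloud("scene"); save("s2",cv2.resize(p[140:270,200:360],None,fx=4,fy=4,interpolation=cv2.INTER_CUBIC))
for n in ["jar","tray_in"]:
    m=finder.masks_of(n,"scene")
    if m:
        P=W[m[0]["region"]];P=P[np.isfinite(P[:,0])]; q=P[:,:2]-[.5336,-.0149];a=.15
        x=q@[np.cos(a),np.sin(a)];y=q@[-np.sin(a),np.cos(a)]
        print(n,m[0]["confidence"],np.percentile(x,[2,50,98]).round(4),np.percentile(y,[2,50,98]).round(4),np.percentile(P[:,2],[2,98]).round(3))
        if n=="jar":
            # circle fit r=26 in slide frame on the sides
            from scipy.optimize import least_squares
            k=(P[:,2]>.062)&(P[:,2]<.1)
            r=least_squares(lambda v:np.hypot(x[k]-v[0],y[k]-v[1])-.026,[0,.019],loss="soft_l1",f_scale=.001);print("jar centre",r.x.round(4),k.sum())
E
```

```text
t 6.55 p [0.5288 0.005  0.287 ] rot [-3.1384e+00 -8.0000e-04  1.7221e+00] F [-0.3  0.  -1.2] w 0.052 15.0 
slide [-0.0003  0.0007  0.0282] spin 0.0011 q [-0.06  0.38  1.7   0.    1.06 -0.21]
jar 0.98 [-0.0184  0.0129  0.0244] [-0.0052  0.0056  0.0319] [0.064 0.125]
jar centre [-0.0026  0.0212] 303
tray_in 0.83 [-0.0331  0.0083  0.0447] [-0.0515  0.0057  0.1029] [0.019 0.08 ]
```

View pics/s2.png

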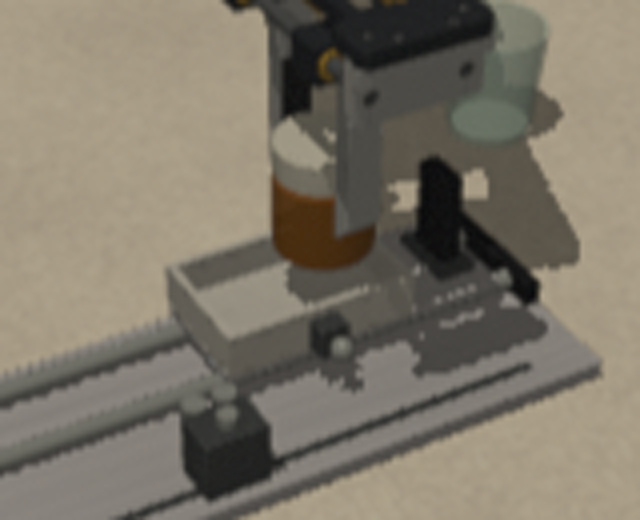

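The jar hangs at crop (322,215) over the handle half of the tray. The fit puts it about 1–2 mm from the target, so I'll apply a small correction and lower it.

Request:
jog_arm([
  {"gripper": 0.04,"slide": [-0.001,0.0015,0],"spin": 0},
  {"gripper": 0.04,"slide": [-0.001,0.0015,0.006],"spin": 0},
  {"gripper": 0.04,"slide": [-0.001,0.0015,0.012],"spin": 0},
  {"gripper": 0.04,"slide": [-0.001,0.0015,0.018],"spin": 0},
  {"gripper": 0.04,"slide": [-0.001,0.0015,0.022],"spin": 0},
  {"gripper": 0.04,"slide": [-0.001,0.0015,0.025],"spin": 0},
  {"gripper": 0.04,"slide": [-0.001,0.0015,0.026],"spin": 0},
  {"gripper": 0.04,"slide": [-0.001,0.0015,0.026],"spin": 0},
])

```text
time_s: 7.5
ee_pos: [0.531, 0.0031, 0.2626]
eef_rot: [-3.141, -0.0, 1.721]
force: [-0.9, -0.9, -1.6]
grip_width: 0.0519
grip_force: 15.0
```

Request:
jog_arm([
  {"gripper": 0.04,"slide": [0,0,0.001],"spin": 0},
  {"gripper": 0.04,"slide": [0,0,0.002],"spin": 0},
  {"gripper": 0.04,"slide": [0,0,0.002],"spin": 0},
])

```text
time_s: 7.8
ee_pos: [0.5309, 0.0032, 0.2606]
eef_rot: [-3.142, -0.0, 1.721]
force: [-0.2, 0.1, -2.1]
grip_width: 0.0515
grip_force: 15.0
```

Request:
jog_arm([
  {"gripper": 0.04,"slide": [0,0,0.001],"spin": 0},
  {"gripper": 0.04,"slide": [0,0,0.002],"spin": 0},
  {"gripper": 0.04,"slide": [0,0,0.002],"spin": 0},
])

```text
time_s: 8.1
ee_pos: [0.5309, 0.0031, 0.2585]
eef_rot: [-3.141, -0.0, 1.721]
force: [-0.2, -0.7, -1.0]
grip_width: 0.0516
grip_force: 15.0
```

Request:
jog_arm([
  {"gripper": 0.04,"slide": [0,0,0.0005],"spin": 0},
  {"gripper": 0.04,"slide": [0,0,0.001],"spin": 0},
  {"gripper": 0.04,"slide": [0,0,0.001],"spin": 0},
])

```text
time_s: 8.4
ee_pos: [0.531, 0.0032, 0.2578]
eef_rot: [3.142, 0.0, 1.721]
force: [-1.6, -0.2, 1.1]
grip_width: 0.0519
grip_force: 15.0
```

Request:
jog_arm([
  {"gripper": 0.08,"slide": [0,0,0],"spin": 0},
  {"gripper": 0.08,"slide": [0,0,0],"spin": 0},
  {"gripper": 0.08,"slide": [0,0,0],"spin": 0},
  {"gripper": 0.094,"slide": [0,0,-0.02],"spin": 0},
  {"gripper": 0.094,"slide": [0,0,-0.06],"spin": 0},
  {"gripper": 0.094,"slide": [0,0,-0.1],"spin": 0},
  {"gripper": 0.094,"slide": [0.04,0,-0.12],"spin": 0},
  {"gripper": 0.094,"slide": [0.08,0,-0.12],"spin": 0},
])

```text
time_s: 9.2
ee_pos: [0.519, 0.0827, 0.381]
eef_rot: [3.136, 0.0, 1.719]
force: [1.6, -0.3, -0.9]
grip_width: 0.0942
grip_force: 0.0
```

```bash
python3 go.py .6007 .2888 .15 1.651;
```

```text
t 9.2 p [0.519  0.0827 0.381 ] rot [3.1361e+00 3.0000e-04 1.7186e+00] F [ 1.6 -0.3 -0.9] w 0.0942 0.0 
slide [0.1918 0.1112 0.051 ] spin 0.0676 q [ 0.09  0.27  1.62  0.    1.25 -0.06]
```

Request:
jog_arm([
  {"gripper": 0.094,"slide": [0.04,0.025,0],"spin": 0.066},
  {"gripper": 0.094,"slide": [0.08,0.045,0],"spin": 0.066},
  {"gripper": 0.094,"slide": [0.12,0.07,0],"spin": 0.066},
  {"gripper": 0.094,"slide": [0.16,0.095,0.02],"spin": 0.066},
  {"gripper": 0.094,"slide": [0.19,0.11,0.05],"spin": 0.066},
  {"gripper": 0.094,"slide": [0.19,0.11,0.05],"spin": 0.066},
  {"gripper": 0.094,"slide": [0.19,0.11,0.05],"spin": 0.066},
])

```text
time_s: 9.9
ee_pos: [0.5993, 0.2869, 0.3267]
eef_rot: [-3.14, 0.001, 1.656]
force: [-0.2, -0.0, 0.1]
grip_width: 0.0941
grip_force: 0.0
```

```bash
cat > tray.py <<'E'
from h import *
for c,T in [("top",(.5311,-.0137)),("scene",(.5336,-.0149))]:
    p,W=cloud(c); w=W.reshape(-1,3); w=w[np.isfinite(w[:,0])]; a=.15;q=w[:,:2]-T
    x=q@[np.cos(a),np.sin(a)];y=q@[-np.sin(a),np.cos(a)]
    k=(abs(x)<.05)&(abs(y)<.065)&(w[:,2]>.085)&(w[:,2]<.11)
    print(c,k.sum(),cv2.minAreaRect(np.c_[x[k],y[k]].astype(np.float32)*1000),np.median(w[k,2]))
E
python3 go.py .6007 .2888 .045 1.651;python3 tray.py
```

```text
t 9.9 p [0.5993 0.2869 0.3267] rot [-3.1399e+00  7.0000e-04  1.6558e+00] F [-0.2 -0.   0.1] w 0.0941 0.0 
slide [0.0017 0.0015 0.1017] spin 0.0048 q [ 0.39  0.62  1.24 -0.    1.28  0.31]
top 317 ((1.7054710388183594, 17.98172378540039), (49.23985290527344, 50.14504623413086), 83.522216796875) 0.09726498029773332
scene 405 ((2.259490966796875, 17.564041137695312), (50.207122802734375, 52.971805572509766), 85.80453491210938) 0.09396502849429647
```

The jar stands in the tray at slide frame (2, 18) mm with its top at the right height. Now the cartridge.

Request:
jog_arm([
  {"gripper": 0.094,"slide": [0.0015,0.001,0.03],"spin": 0.005},
  {"gripper": 0.094,"slide": [0.0015,0.001,0.07],"spin": 0.005},
  {"gripper": 0.094,"slide": [0.0015,0.001,0.1],"spin": 0.005},
  {"gripper": 0.094,"slide": [0.0015,0.001,0.1],"spin": 0.005},
  {"gripper": 0.094,"slide": [0.0015,0.001,0.1],"spin": 0.005},
])

```text
time_s: 10.5
ee_pos: [0.6008, 0.2875, 0.2298]
eef_rot: [3.14, -0.001, 1.649]
force: [0.6, -0.0, 0.5]
grip_width: 0.0941
grip_force: 0.0
```

```bash
python3 go.py .6007 .2888 .045 1.651
```

```text
t 10.5 p [0.6008 0.2875 0.2298] rot [ 3.1396e+00 -6.0000e-04  1.6489e+00] F [ 0.6 -0.   0.5] w 0.0941 0.0 
slide [0.0013 0.     0.0048] spin -0.0021 q [ 0.39  0.73  1.3  -0.    1.11  0.31]
```

Request:
jog_arm([
  {"gripper": 0.07,"slide": [0.001,0,0.004],"spin": 0},
  {"gripper": 0.06,"slide": [0.001,0,0.004],"spin": 0},
  {"gripper": 0.04,"slide": [0.001,0,0.004],"spin": 0},
  {"gripper": 0.04,"slide": [0.001,0,0.004],"spin": 0},
  {"gripper": 0.04,"slide": [0.001,0,0.004],"spin": 0},
  {"gripper": 0.04,"slide": [0.001,0,0.004],"spin": 0},
  {"gripper": 0.04,"slide": [0.001,0,0.004],"spin": 0},
  {"gripper": 0.04,"slide": [0.001,0,0.004],"spin": 0},
], squeeze=15)

```text
time_s: 11.3
ee_pos: [0.6002, 0.2892, 0.2238]
eef_rot: [3.141, -0.0, 1.65]
force: [-1.1, -0.2, 2.9]
grip_width: 0.0521
grip_force: 15.0
```

```bash
python3 go.py .537 -.044 .155 1.721
```

```text
t 11.3 p [0.6002 0.2892 0.2238] rot [ 3.1414e+00 -1.0000e-04  1.6498e+00] F [-1.1 -0.2  2.9] w 0.0521 15.0 
slide [-0.3271 -0.0893 -0.1112] spin -0.0712 q [0.39 0.74 1.31 0.   1.1  0.31]
```

Request:
jog_arm([
  {"gripper": 0.04,"slide": [0,0,-0.04],"spin": 0},
  {"gripper": 0.04,"slide": [0,0,-0.08],"spin": 0},
  {"gripper": 0.04,"slide": [-0.03,-0.008,-0.11],"spin": -0.03},
  {"gripper": 0.04,"slide": [-0.07,-0.019,-0.115],"spin": -0.07},
  {"gripper": 0.04,"slide": [-0.115,-0.031,-0.115],"spin": -0.07},
  {"gripper": 0.04,"slide": [-0.16,-0.044,-0.115],"spin": -0.07},
  {"gripper": 0.04,"slide": [-0.205,-0.056,-0.115],"spin": -0.07},
  {"gripper": 0.04,"slide": [-0.25,-0.068,-0.115],"spin": -0.07},
])

```text
time_s: 12.1
ee_pos: [0.5514, 0.0329, 0.3386]
eef_rot: [-3.142, 0.0, 1.72]
force: [0.9, 0.5, -1.1]
grip_width: 0.0517
grip_force: 15.0
```

Request:
jog_arm([
  {"gripper": 0.04,"slide": [-0.04,-0.0055,0],"spin": 0},
  {"gripper": 0.04,"slide": [-0.07,-0.0125,0],"spin": 0},
  {"gripper": 0.04,"slide": [-0.08,-0.0155,0],"spin": 0},
  {"gripper": 0.04,"slide": [-0.08,-0.0155,0],"spin": 0},
  {"gripper": 0.04,"slide": [-0.08,-0.0155,0],"spin": 0},
])

```text
time_s: 12.6
ee_pos: [0.5487, -0.0459, 0.3386]
eef_rot: [-3.141, -0.0, 1.72]
force: [-0.2, -0.2, -0.8]
grip_width: 0.0517
grip_force: 15.0
```

```bash
cat > cart.py <<'E'
from h import *
p,W=cloud("scene"); save("s3",cv2.resize(p[140:270,200:360],None,fx=4,fy=4,interpolation=cv2.INTER_CUBIC))
m=finder.masks_of("cartridge","scene"); P=W[m[0]["region"]];P=P[np.isfinite(P[:,0])]; q=P[:,:2]-[.5336,-.0149];a=.15
x=q@[np.cos(a),np.sin(a)];y=q@[-np.sin(a),np.cos(a)];z=P[:,2]
print(m[0]["confidence"],np.percentile(x,[2,50,98]).round(4),np.percentile(y,[2,50,98]).round(4),np.percentile(z,[2,98]).round(3))
print(cv2.minAreaRect((np.c_[x,y]*1000).astype(np.float32)))
E
python3 cart.py; python3 go.py .537 -.044 .155 1.721
```

```text
0.67 [-0.1995  0.0201  0.0377] [-0.0521 -0.0473  0.0392] [-0.002  0.182]
((-116.56621551513672, 20.605148315429688), (50.5655632019043, 339.30633544921875), 66.78043365478516)
t 12.7 p [ 0.5488 -0.0456  0.3386] rot [-3.1415e+00 -2.0000e-04  1.7213e+00] F [ 0.5  0.5 -1.7] w 0.0518 15.0 
slide [ 0.0033 -0.0114  0.0036] spin 0.0003 q [-0.15  0.36  1.6   0.    1.18 -0.3 ]
```

View pics/s3.png

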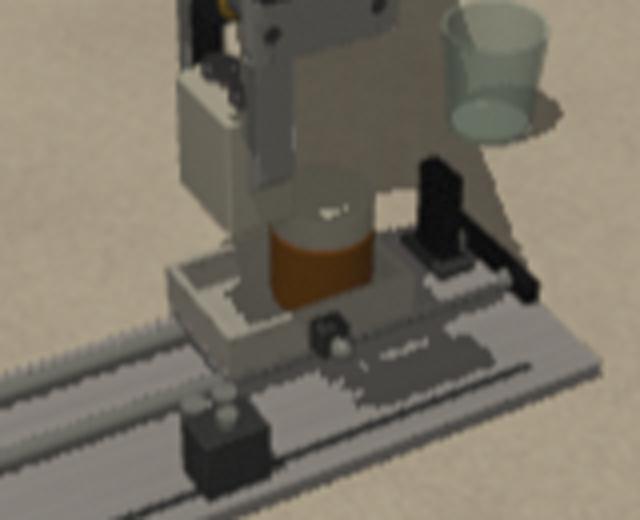

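The cartridge hangs at crop (215,150), 11 mm too far toward the index block, while the jar stands in the tray at (322,240). I'll correct that and lower to just above the rim.

Request:
jog_arm([
  {"gripper": 0.04,"slide": [0.003,-0.0114,0],"spin": 0},
  {"gripper": 0.04,"slide": [0.003,-0.0114,0],"spin": 0},
  {"gripper": 0.04,"slide": [0.003,-0.0114,0.015],"spin": 0},
  {"gripper": 0.04,"slide": [0.003,-0.0114,0.035],"spin": 0},
  {"gripper": 0.04,"slide": [0.003,-0.0114,0.052],"spin": 0},
  {"gripper": 0.04,"slide": [0.003,-0.0114,0.052],"spin": 0},
  {"gripper": 0.04,"slide": [0.003,-0.0114,0.052],"spin": 0},
])

```text
time_s: 13.4
ee_pos: [0.5373, -0.0452, 0.2871]
eef_rot: [3.142, -0.0, 1.72]
force: [-0.3, 0.4, 0.1]
grip_width: 0.0518
grip_force: 15.0
```

```bash
python3 go.py .5369 -.044 .104 1.721; python3 - <<'E'
from h import *
p,W=cloud("scene"); save("s4",cv2.resize(p[140:270,200:360],None,fx=4,fy=4,interpolation=cv2.INTER_CUBIC))
P=W.reshape(-1,3);P=P[np.isfinite(P[:,0])]; q=P[:,:2]-[.5336,-.0149];a=.15
x=q@[np.cos(a),np.sin(a)];y=q@[-np.sin(a),np.cos(a)];z=P[:,2]
b=(abs(x)<.06)&(y<-.0)&(y>-.075)
for z0,z1 in [(.062,.075),(.075,.09),(.09,.105),(.11,.122)]:
    k=b&(z>z0)&(z<z1); print(z0,k.sum(),np.percentile(x[k],[1,10,50,90,99]).round(4),np.percentile(y[k],[1,10,50,90,99]).round(4))
# -y face?  +x face
k=b&(z>.062)&(z<.11)&(x>.02); print("x face",np.median(x[k]),np.polyfit(y[k],x[k],1))
E
```

```text
t 13.4 p [ 0.5373 -0.0452  0.2871] rot [ 3.1415 -0.      1.7204] F [-0.3  0.4  0.1] w 0.0518 15.0 
slide [ 0.0013 -0.0002  0.0031] spin -0.0006 q [-0.15  0.4   1.67  0.    1.06 -0.3 ]
0.062 152 [-0.0211 -0.0081  0.022   0.0258  0.027 ] [-0.0496 -0.049  -0.0366 -0.0038 -0.0004]
0.075 177 [-0.0225 -0.0142  0.0184  0.026   0.0279] [-0.0502 -0.0494 -0.0429 -0.0041 -0.0009]
0.09 180 [-0.0216 -0.0114  0.0221  0.0369  0.0379] [-0.05   -0.0494 -0.0445 -0.0203 -0.0009]
0.11 165 [-0.037  -0.0164  0.0237  0.037   0.0392] [-0.0499 -0.0493 -0.043  -0.0285 -0.0222]
x face 0.025357403195058727 [0.12191217 0.0316916 ]
```

View pics/s4.png

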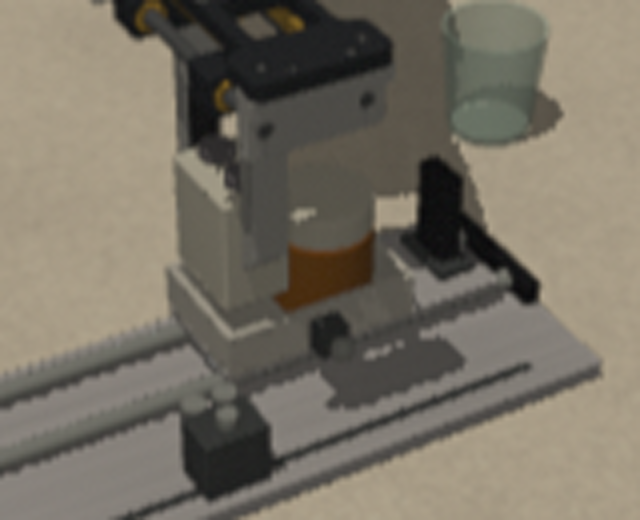

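The cartridge's -y face is at -49.5 mm and its x is centred. I'll nudge the jar about 2 mm toward the handle with the cartridge, back off and lower.

Request:
jog_arm([
  {"gripper": 0.04,"slide": [0.002,0,0.003],"spin": 0},
  {"gripper": 0.04,"slide": [0.004,0,0.003],"spin": 0},
  {"gripper": 0.04,"slide": [0.0055,0,0.003],"spin": 0},
  {"gripper": 0.04,"slide": [0.0065,0,0.003],"spin": 0},
  {"gripper": 0.04,"slide": [0.0075,0,0.003],"spin": 0},
  {"gripper": 0.04,"slide": [0.0075,0,0.003],"spin": 0},
])

```text
time_s: 14.05
ee_pos: [0.5359, -0.0382, 0.2838]
eef_rot: [3.141, 0.0, 1.72]
force: [-0.3, -0.4, -1.1]
grip_width: 0.0516
grip_force: 15.0
```

Request:
jog_arm([
  {"gripper": 0.04,"slide": [-0.0015,0,0],"spin": 0},
  {"gripper": 0.04,"slide": [-0.003,0,0],"spin": 0},
  {"gripper": 0.04,"slide": [-0.003,0,0],"spin": 0},
  {"gripper": 0.04,"slide": [-0.003,0,0],"spin": 0},
])

```text
time_s: 14.45
ee_pos: [0.5363, -0.0412, 0.2836]
eef_rot: [-3.141, -0.0, 1.72]
force: [0.8, 0.5, -0.7]
grip_width: 0.0521
grip_force: 15.0
```

```bash
python3 go.py .5365 -.0413 .0778 1.721; python3 - <<'E'
from h import *
p,W=cloud("scene")
P=W.reshape(-1,3);P=P[np.isfinite(P[:,0])]; q=P[:,:2]-[.5336,-.0149];a=.15
x=q@[np.cos(a),np.sin(a)];y=q@[-np.sin(a),np.cos(a)];z=P[:,2]
k=(abs(x)<.04)&(y<-.03)&(y>-.06)&(z>.064)&(z<.1)
print(np.percentile(x[k],[1,99]).round(4),np.percentile(y[k],[2,10,30]).round(4))
k&=y<np.percentile(y[k],10)+.0025; print("slope",np.polyfit(x[k],y[k],1))
k=(abs(x)<.04)&(y>-.009)&(y<.06)&(z>.062)&(z<.09)
from scipy.optimize import least_squares
r=least_squares(lambda v:np.hypot(x[k]-v[0],y[k]-v[1])-.026,[0,.019],loss="soft_l1",f_scale=.001);print("jar",r.x.round(4),k.sum())
E
```

```text
t 14.45 p [ 0.5363 -0.0412  0.2836] rot [-3.1415e+00 -1.0000e-04  1.7196e+00] F [ 0.8  0.5 -0.7] w 0.0521 15.0 
slide [-0.0001  0.0002  0.0258] spin -0.0014 q [-0.14  0.41  1.68  0.    1.06 -0.29]
[-0.0236  0.0366] [-0.0458 -0.0454 -0.0448]
slope [ 0.00823837 -0.04476355]
jar [-0.0004  0.0205] 234
```

Request:
jog_arm([
  {"gripper": 0.04,"slide": [0,0,0.005],"spin": 0},
  {"gripper": 0.04,"slide": [0,0,0.01],"spin": 0},
  {"gripper": 0.04,"slide": [0,0,0.014],"spin": 0},
  {"gripper": 0.04,"slide": [0,0,0.018],"spin": 0},
  {"gripper": 0.04,"slide": [0,0,0.021],"spin": 0},
  {"gripper": 0.04,"slide": [0,0,0.023],"spin": 0},
  {"gripper": 0.04,"slide": [0,0,0.024],"spin": 0},
  {"gripper": 0.04,"slide": [0,0,0.024],"spin": 0},
])

```text
time_s: 15.3
ee_pos: [0.5363, -0.0412, 0.2596]
eef_rot: [-3.141, -0.0, 1.72]
force: [-0.4, -0.0, -1.2]
grip_width: 0.0517
grip_force: 15.0
```

Request:
jog_arm([
  {"gripper": 0.04,"slide": [0,0,0.001],"spin": 0},
  {"gripper": 0.04,"slide": [0,0,0.002],"spin": 0},
  {"gripper": 0.04,"slide": [0,0,0.002],"spin": 0},
])

```text
time_s: 15.6
ee_pos: [0.5363, -0.0411, 0.2578]
eef_rot: [3.141, 0.0, 1.72]
force: [-0.1, 0.0, 0.7]
grip_width: 0.0514
grip_force: 15.0
```

Request:
jog_arm([
  {"gripper": 0.08,"slide": [0,0,0.0005],"spin": 0},
  {"gripper": 0.08,"slide": [0,0,0],"spin": 0},
  {"gripper": 0.08,"slide": [0,0,0],"spin": 0},
  {"gripper": 0.08,"slide": [0,0,-0.02],"spin": 0},
  {"gripper": 0.08,"slide": [0,0,-0.06],"spin": 0},
  {"gripper": 0.08,"slide": [0,0,-0.1],"spin": 0},
  {"gripper": 0.06,"slide": [0.04,0,-0.12],"spin": 0.14},
  {"gripper": 0.06,"slide": [0.08,0,-0.12],"spin": 0.28},
])

```text
time_s: 16.4
ee_pos: [0.5243, 0.0384, 0.3809]
eef_rot: [3.136, -0.001, 1.432]
force: [-0.2, 1.0, -1.0]
grip_width: 0.0676
grip_force: 0.0
```

Request:
jog_arm([
  {"gripper": 0.03,"slide": [0.035,0,0],"spin": 0.14},
  {"gripper": 0.03,"slide": [0.035,0,0],"spin": 0.28},
  {"gripper": 0.03,"slide": [0.035,0,0],"spin": 0.42},
  {"gripper": 0.03,"slide": [0.035,0,0],"spin": 0.56},
  {"gripper": 0.03,"slide": [0.035,0,0],"spin": 0.7},
  {"gripper": 0.03,"slide": [0.035,0,0],"spin": 0.85},
  {"gripper": 0.03,"slide": [0.035,0,0],"spin": 1.0},
  {"gripper": 0.03,"slide": [0.035,0,0],"spin": 1.15},
])

```text
time_s: 17.2
ee_pos: [0.5289, 0.0727, 0.3777]
eef_rot: [-3.142, 0.0, 0.284]
force: [0.4, -0.2, -0.0]
grip_width: 0.03
grip_force: 0.0
```

```bash
python3 go.py .5193 .0727 .13 .15; cat > hd.py <<'E'
from h import *
for c in ["top","scene"]:
    p,W=cloud(c); w=W.reshape(-1,3); w=w[np.isfinite(w[:,0])]; a=.15;q=w[:,:2]-[.5324,-.0143]
    if c=="scene": save("s5",cv2.resize(p[140:270,200:360],None,fx=4,fy=4,interpolation=cv2.INTER_CUBIC))
    x=q@[np.cos(a),np.sin(a)];y=q@[-np.sin(a),np.cos(a)]
    for n,b in [("handle",(abs(x)<.03)&(abs(y-.088)<.025)&(w[:,2]>.078)&(w[:,2]<.095)),("objs",(abs(x)<.05)&(abs(y)<.065)&(w[:,2]>.085)&(w[:,2]<.1)),("cart",(abs(x)<.05)&(abs(y+.035)<.025)&(w[:,2]>.088)&(w[:,2]<.11)),("jar",(abs(x)<.05)&(abs(y-.025)<.03)&(w[:,2]>.088)&(w[:,2]<.11))]:
        if b.sum()>4: print(c,n,b.sum(),np.round(w[b].mean(0),4),np.percentile(x[b],[2,98]).round(4),np.percentile(y[b],[2,98]).round(4),np.percentile(w[b,2],[10,50,90]).round(4))
E
python3 hd.py
```

```text
t 17.2 p [0.5289 0.0727 0.3777] rot [-3.1416  0.      0.2836] F [ 0.4 -0.2 -0. ] w 0.03 0.0 
slide [-0.0092 -0.0027  0.0677] spin 0.1336 q [0.07 0.29 1.6  0.   1.25 1.36]
top handle 23 [0.5173 0.0731 0.0878] [-0.0073  0.0041] [0.0832 0.0938] [0.0848 0.0879 0.0924]
top objs 286 [ 0.5291 -0.0265  0.0962] [-0.0267  0.0223] [-0.0438  0.0241] [0.0929 0.0964 0.0992]
top cart 258 [ 0.5335 -0.0422  0.0989] [-0.0268  0.0227] [-0.0438 -0.0109] [0.0942 0.0985 0.1046]
top jar 146 [ 0.5247 -0.0032  0.0976] [-0.0237  0.0111] [-0.0029  0.025 ] [0.0935 0.0979 0.1015]
scene handle 67 [0.5224 0.0713 0.0828] [-0.0119  0.0136] [0.0814 0.0926] [0.0791 0.0834 0.085 ]
scene objs 728 [ 0.5399 -0.0182  0.0933] [-0.0212  0.0271] [-0.0456  0.0404] [0.0885 0.094  0.096 ]
scene cart 359 [ 0.5425 -0.0442  0.0954] [-0.0222  0.0267] [-0.0458 -0.0126] [0.0906 0.0948 0.1007]
scene jar 358 [0.5347 0.004  0.0938] [-0.0204  0.0268] [-0.0039  0.0416] [0.0916 0.0941 0.0956]
```

View pics/s5.png

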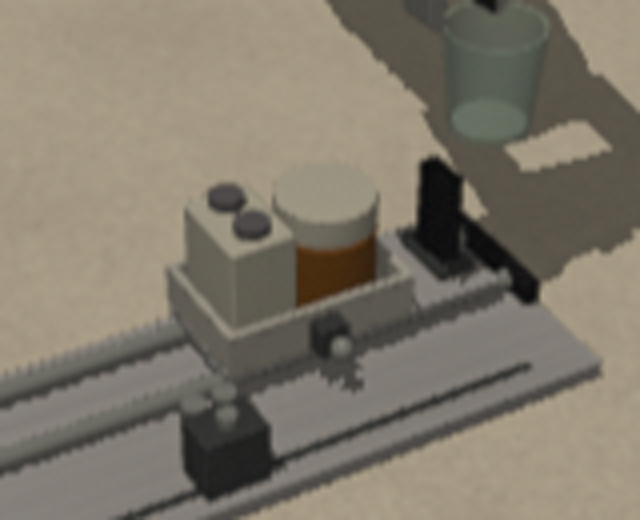

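Both stand upright in the tray, with the cartridge at crop (240,255) and the jar at (325,240), and the handle hasn't moved. Aligning over the handle.

Request:
jog_arm([
  {"gripper": 0.03,"slide": [-0.009,-0.0025,0.03],"spin": 0.134},
  {"gripper": 0.03,"slide": [-0.009,-0.0025,0.05],"spin": 0.134},
  {"gripper": 0.03,"slide": [-0.009,-0.0025,0.05],"spin": 0.134},
  {"gripper": 0.03,"slide": [-0.009,-0.0025,0.05],"spin": 0.134},
])

```text
time_s: 17.7
ee_pos: [0.5199, 0.0725, 0.3283]
eef_rot: [3.142, -0.0, 0.159]
force: [-0.3, 0.3, -0.3]
grip_width: 0.03
grip_force: 0.0
```

```bash
python3 go.py .5193 .0727 .072 .15
```

```text
t 17.7 p [0.5199 0.0725 0.3283] rot [ 3.1416e+00 -3.0000e-04  1.5900e-01] F [-0.3  0.3 -0.3] w 0.03 0.0 
slide [-0.0005 -0.0003  0.0763] spin 0.009 q [0.07 0.32 1.68 0.   1.14 1.48]
```

Request:
jog_arm([
  {"gripper": 0.03,"slide": [0,0,0.025],"spin": 0.009},
  {"gripper": 0.03,"slide": [0,0,0.045],"spin": 0.009},
  {"gripper": 0.03,"slide": [0,0,0.06],"spin": 0.009},
  {"gripper": 0.03,"slide": [0,0,0.072],"spin": 0.009},
  {"gripper": 0.03,"slide": [0,0,0.075],"spin": 0.009},
  {"gripper": 0.03,"slide": [0,0,0.075],"spin": 0.009},
])

```text
time_s: 18.3
ee_pos: [0.5199, 0.0725, 0.2531]
eef_rot: [3.142, -0.001, 0.147]
force: [1.3, 0.5, 0.7]
grip_width: 0.0301
grip_force: 0.0
```

Request:
jog_arm([
  {"gripper": 0.005,"slide": [0,0,0],"spin": 0},
  {"gripper": 0.005,"slide": [0,0,0],"spin": 0},
  {"gripper": 0.005,"slide": [0,0,0],"spin": 0},
  {"gripper": 0.005,"slide": [0,0,0],"spin": 0},
  {"gripper": 0.005,"slide": [0,0,0],"spin": 0},
], squeeze=30)

```text
time_s: 18.8
ee_pos: [0.5198, 0.0725, 0.2531]
eef_rot: [3.141, -0.001, 0.147]
force: [0.4, -0.0, 4.5]
grip_width: 0.0122
grip_force: 30.0
```

```bash
python3 go.py .5193 .0727 .072 .15
```

```text
t 18.8 p [0.5198 0.0725 0.2531] rot [ 3.1415e+00 -1.0000e-03  1.4690e-01] F [ 0.4 -0.   4.5] w 0.0122 30.0 
slide [-0.0004 -0.0003  0.0011] spin -0.0031 q [ 0.07  0.42  1.74 -0.    0.98  1.49]
```

Gripped. Tool +y is the pushing direction. Post contact is expected at about 59 mm and the notch at about 76 mm.

Request:
jog_arm([
  {"gripper": 0.005,"slide": [0,0.003,0],"spin": 0},
  {"gripper": 0.005,"slide": [0,0.009,0],"spin": 0},
  {"gripper": 0.005,"slide": [0,0.015,0],"spin": 0},
  {"gripper": 0.005,"slide": [0,0.021,0],"spin": 0},
  {"gripper": 0.005,"slide": [0,0.027,0],"spin": 0},
  {"gripper": 0.005,"slide": [0,0.033,0],"spin": 0},
  {"gripper": 0.005,"slide": [0,0.038,0],"spin": 0},
  {"gripper": 0.005,"slide": [0,0.04,0],"spin": 0},
])

```text
time_s: 19.6
ee_pos: [0.5258, 0.0323, 0.253]
eef_rot: [-3.142, -0.001, 0.146]
force: [1.4, 3.5, 5.7]
grip_width: 0.0117
grip_force: 30.0
```

Request:
jog_arm([
  {"gripper": 0.005,"slide": [0,0.003,0],"spin": 0},
  {"gripper": 0.005,"slide": [0,0.006,0],"spin": 0},
  {"gripper": 0.005,"slide": [0,0.009,0],"spin": 0},
  {"gripper": 0.005,"slide": [0,0.012,0],"spin": 0},
  {"gripper": 0.005,"slide": [0,0.015,0],"spin": 0},
])

```text
time_s: 20.1
ee_pos: [0.5279, 0.0177, 0.253]
eef_rot: [-3.142, -0.001, 0.147]
force: [1.0, 2.1, 4.8]
grip_width: 0.012
grip_force: 30.0
```

Request:
jog_arm([
  {"gripper": 0.005,"slide": [0,0.0015,0],"spin": 0},
  {"gripper": 0.005,"slide": [0,0.003,0],"spin": 0},
  {"gripper": 0.005,"slide": [0,0.003,0],"spin": 0},
])

```text
time_s: 20.4
ee_pos: [0.5284, 0.0147, 0.253]
eef_rot: [3.141, -0.001, 0.147]
force: [1.3, 0.6, 5.5]
grip_width: 0.0117
grip_force: 30.0
```

Request:
jog_arm([
  {"gripper": 0.005,"slide": [0,0.0015,0],"spin": 0},
  {"gripper": 0.005,"slide": [0,0.003,0],"spin": 0},
  {"gripper": 0.005,"slide": [0,0.003,0],"spin": 0},
])

```text
time_s: 20.7
ee_pos: [0.5287, 0.0123, 0.253]
eef_rot: [-3.14, -0.001, 0.147]
force: [0.3, 6.8, 4.5]
grip_width: 0.0121
grip_force: 30.0
```

Request:
jog_arm([
  {"gripper": 0.005,"slide": [0,0.001,0],"spin": 0},
  {"gripper": 0.005,"slide": [0,0.002,0],"spin": 0},
  {"gripper": 0.005,"slide": [0,0.002,0],"spin": 0},
])

```text
time_s: 21.0
ee_pos: [0.5289, 0.011, 0.253]
eef_rot: [-3.139, -0.001, 0.147]
force: [-0.1, 13.5, 6.1]
grip_width: 0.0118
grip_force: 30.0
```

Request:
jog_arm([
  {"gripper": 0.005,"slide": [0,0.001,0],"spin": 0},
  {"gripper": 0.005,"slide": [0,0.002,0],"spin": 0},
  {"gripper": 0.005,"slide": [0,0.002,0],"spin": 0},
])

```text
time_s: 21.3
ee_pos: [0.5293, 0.0086, 0.253]
eef_rot: [-3.14, -0.001, 0.147]
force: [2.1, 7.9, 5.9]
grip_width: 0.012
grip_force: 30.0
```

Contact came at about 60 mm of travel, so the notch should be at TCP y ≈ -0.003. Continuing in small steps.

Request:
jog_arm([
  {"gripper": 0.005,"slide": [0,0.001,0],"spin": 0},
  {"gripper": 0.005,"slide": [0,0.002,0],"spin": 0},
  {"gripper": 0.005,"slide": [0,0.002,0],"spin": 0},
])

```text
time_s: 21.6
ee_pos: [0.5296, 0.0062, 0.253]
eef_rot: [-3.141, -0.001, 0.147]
force: [1.7, 3.3, 6.2]
grip_width: 0.0118
grip_force: 30.0
```

Request:
jog_arm([
  {"gripper": 0.005,"slide": [0,0.001,0],"spin": 0},
  {"gripper": 0.005,"slide": [0,0.002,0],"spin": 0},
  {"gripper": 0.005,"slide": [0,0.002,0],"spin": 0},
])

```text
time_s: 21.9
ee_pos: [0.53, 0.004, 0.253]
eef_rot: [-3.142, -0.001, 0.147]
force: [1.2, 0.7, 4.8]
grip_width: 0.0117
grip_force: 30.0
```

Request:
jog_arm([
  {"gripper": 0.005,"slide": [0,0.001,0],"spin": 0},
  {"gripper": 0.005,"slide": [0,0.002,0],"spin": 0},
  {"gripper": 0.005,"slide": [0,0.002,0],"spin": 0},
])

```text
time_s: 22.2
ee_pos: [0.5302, 0.002, 0.253]
eef_rot: [3.142, -0.001, 0.147]
force: [1.9, 1.4, 4.3]
grip_width: 0.0117
grip_force: 30.0
```

Request:
jog_arm([
  {"gripper": 0.005,"slide": [0,0.001,0],"spin": 0},
  {"gripper": 0.005,"slide": [0,0.002,0],"spin": 0},
  {"gripper": 0.005,"slide": [0,0.002,0],"spin": 0},
])

```text
time_s: 22.5
ee_pos: [0.5306, -0.0001, 0.2531]
eef_rot: [3.141, -0.001, 0.147]
force: [3.1, -0.6, 5.1]
grip_width: 0.0121
grip_force: 30.0
```

Request:
jog_arm([
  {"gripper": 0.005,"slide": [0,0.001,0],"spin": 0},
  {"gripper": 0.005,"slide": [0,0.001,0],"spin": 0},
  {"gripper": 0.005,"slide": [0,0.001,0],"spin": 0},
])

```text
time_s: 22.8
ee_pos: [0.5307, -0.0011, 0.253]
eef_rot: [3.141, -0.001, 0.147]
force: [3.1, -1.3, 5.4]
grip_width: 0.0117
grip_force: 30.0
```

Request:
jog_arm([
  {"gripper": 0.005,"slide": [0,0.001,0],"spin": 0},
  {"gripper": 0.005,"slide": [0,0.001,0],"spin": 0},
  {"gripper": 0.005,"slide": [0,0.001,0],"spin": 0},
])

```text
time_s: 23.1
ee_pos: [0.5309, -0.0021, 0.253]
eef_rot: [3.141, -0.001, 0.147]
force: [2.4, -0.7, 5.3]
grip_width: 0.0119
grip_force: 30.0
```

Request:
jog_arm([
  {"gripper": 0.005,"slide": [0,0.001,0],"spin": 0},
  {"gripper": 0.005,"slide": [0,0.001,0],"spin": 0},
  {"gripper": 0.005,"slide": [0,0.001,0],"spin": 0},
])

```text
time_s: 23.4
ee_pos: [0.531, -0.0028, 0.253]
eef_rot: [-3.141, -0.001, 0.147]
force: [2.0, 2.8, 6.0]
grip_width: 0.0115
grip_force: 30.0
```

```bash
python3 - <<'E'
from h import *
o=telemetry.get_obs();print(o["ee_pos"],o["force"])
p,W=cloud("scene"); save("s6",cv2.resize(p[150:270,180:330],None,fx=5,fy=5,interpolation=cv2.INTER_CUBIC))
F=[]
for i in range(12): cams.camera("top"); F.append(telemetry.get_obs()["force"])
print(np.mean(F,0).round(2),np.std(F,0).round(2))
E
```

```text
[ 0.53095656 -0.00275314  0.25299653] [2.03472037 2.76868583 5.98872936]
[1.96 2.69 5.66] [0.46 0.49 0.4 ]
```

View pics/s6.png

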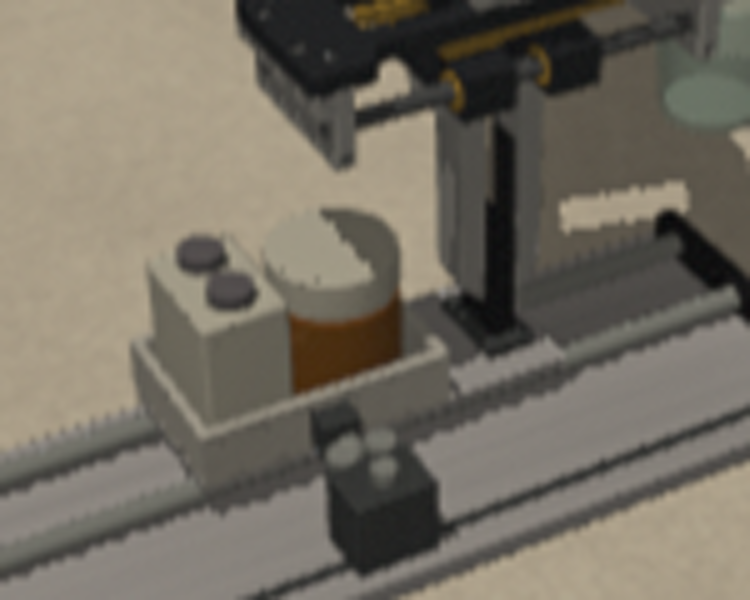

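The view shows both items standing in the tray and the carriage's ball housing at (335,425) level with the block's posts at (345,448) and (380,438). The push rose to 13 N, dropped to a negative draw, then turned positive at 76 mm. Camera and force agree that the ball is in the notch. I'll ease the residual push slightly and hand in.

Request:
jog_arm([
  {"gripper": 0.005,"slide": [0,-0.0003,0],"spin": 0},
  {"gripper": 0.005,"slide": [0,-0.0003,0],"spin": 0},
  {"gripper": 0.005,"slide": [0,-0.0003,0],"spin": 0},
  {"gripper": 0.005,"slide": [0,-0.0003,0],"spin": 0},
])

```text
time_s: 24.45
ee_pos: [0.5309, -0.0026, 0.253]
eef_rot: [3.141, -0.001, 0.147]
force: [2.6, 0.3, 5.7]
grip_width: 0.0115
grip_force: 30.0
```

```bash
python3 -c "
from h import *
o=telemetry.get_obs();print(o['ee_pos'],o['force'],o['time_s'],o['joint_vel'].round(3))
if abs(o['force'][1])<5 and abs(o['ee_pos'][1]+.0027)<.0008: print(workorder.hand_in())"
```

```text
[ 0.53092481 -0.00263181  0.25300205] [2.6448527  0.29187665 5.74005741] 24.45 [ 0.003 -0.    -0.     0.    -0.001 -0.001]
the job is handed in; nothing more can be done
None
```

Handed in at 24.5 s, with no verdict returned: the jar and cartridge stand upright in the tray, the handle is still gripped, and by force and camera readings the ball rests in the notch after about 76 mm of slide.

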